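Sort two gas filters by length into the sloping stock rows

TASK

Two look-alike gas filters lie on the bench, a long one and a short one, and behind them stand two sloping racks, one with long pockets and one with short ones. Put each filter away in either pocket of the rack that matches its length, lying down flat on both rails, with its thin threaded stub at the upper end of the slope. Lay them in and do not let them drop, and leave the dropper bottle and the roll of tape where they are.

Things in the scene. Friction and masses are not known exactly. Their poses are not given: they have to be found in the camera images.
- long_filter: long gas filter, loose, 0.2 kg, lying on the worktop, axis 16 mm up: round aluminium body, 28 mm in diameter and 94 mm long, between two steel hexagonal collars (32 mm across flats, 37 across corners, 18 mm long); 130 mm over the collars, plus a threaded stub (14 mm in diameter, 22 mm long) at one end. Origin on the axis midway between the collars' outer faces; x along the axis to the stub
- short_filter: short gas filter, loose, 0.2 kg, lying on the worktop, axis 16 mm up: round aluminium body, 28 mm in diameter and 49 mm long, between two steel hexagonal collars (32 mm across flats, 37 across corners, 18 mm long); 85 mm over the collars, plus a threaded stub (14 mm in diameter, 22 mm long) at one end. Origin on the axis midway between the collars' outer faces; x along the axis to the stub
- long_filter_stub (a point): free end of the long filter's stub, 87 mm from its origin; axes as the filter's
- short_filter_stub (a point): free end of the short filter's stub, 64.5 mm from its origin; axes as the filter's
- long_row_bed: bed of the long row, a fixed aluminium stand 150 mm deep, 118 wide, 100 high; two open pockets side by side on a bed rising away from the robot at 26 deg. Origin: middle of the bed's upper face, 65 mm up; x up the slope, y left, z square to the bed. Collars rest on two black rails 14 mm wide, 12 high, at x = -56 and +56 mm; teeth on the rails at y = -54, 0, 54 mm (10 mm wide, top at z = 25)
- short_row_bed: bed of the short row, a fixed aluminium stand 109 mm deep, 118 wide, 80 high; two open pockets side by side on a bed rising away from the robot at 26 deg. Origin: middle of the bed's upper face, 55 mm up; x up the slope, y left, z square to the bed. Collars rest on two black rails 14 mm wide, 12 high, at x = -33.5 and +33.5 mm; teeth on the rails at y = -54, 0, 54 mm (10 mm wide, top at z = 25)
- long_row_left (a point): middle of the left pocket of the long row: where a filter's origin lies when it rests there; x = 0, y = +27, z = 28 mm of the bed, axes as the bed's. Pocket 44 mm wide between teeth, 144 long from the stop plate below (24 mm high off the bed) to the lip above (17 mm; the stub passes over it). Resting on the stop, a filter lies 7 mm farther down: as good
- long_row_right (a point): middle of the right pocket of the long row: where a filter's origin lies when it rests there; x = 0, y = -27, z = 28 mm of the bed, axes as the bed's. Pocket 44 mm wide between teeth, 144 long from the stop plate below (24 mm high off the bed) to the lip above (17 mm; the stub passes over it). Resting on the stop, a filter lies 7 mm farther down: as good
- short_row_left (a point): middle of the left pocket of the short row: where a filter's origin lies when it rests there; x = 0, y = +27, z = 28 mm of the bed, axes as the bed's. Pocket 44 mm wide between teeth, 99 long from the stop plate below (24 mm high off the bed) to the lip above (17 mm; the stub passes over it). Resting on the stop, a filter lies 7 mm farther down: as good
- short_row_right (a point): middle of the right pocket of the short row: where a filter's origin lies when it rests there; x = 0, y = -27, z = 28 mm of the bed, axes as the bed's. Pocket 44 mm wide between teeth, 99 long from the stop plate below (24 mm high off the bed) to the lip above (17 mm; the stub passes over it). Resting on the stop, a filter lies 7 mm farther down: as good
- dropper: small brown dropper bottle with a black top, standing by the work, loose, 33 mm in diameter, 102 mm tall; origin at the centre of its foot
- tape_roll: small white roll of thread tape lying flat, bystander, loose, 48 mm in diameter, 13 mm high; origin at the centre of its underside

How it is judged:
By the outcome, as a careful person would: the job done as asked, in the order asked, and still so for the second after the job is handed in, with the robot touching nothing.
It also fails if it takes over 51 s, if anything falls off the work surface, if the arm or the gripper's body presses on something with over 40 N, if the wrist force passes 120 N, or if a joint passes its speed limit or range.

ROBOT

A 6-joint arm with a two-finger parallel gripper is mounted at the origin on a cart in front of the work surface, level with it; the furniture and walls round the work are solid. World frame = base frame: x ahead of the robot, y to its left, z up, the work surface at z = 0. Lengths are in m, angles in rad, forces in N, time in s.
With the tool pointing down it reaches from about 0.275 to 0.875 m from the base axis. Payload 12.5 kg.
Tool frame: the origin (TCP) lies midway between the tips of the shut fingers; the grasp point (between the pads) lies 19 mm behind it; z points along the fingers, y is the direction in which the jaws open and shut (so a half turn about z gives the same grasp; the last joint's range is limited). The gripper opens to 85 mm and grips with 20 to 120 N. Pads are 22 mm wide; open, the fingers measure 114 mm over their backs; the gripper's body (76 mm by 85 mm) begins 54 mm behind the grasp point. The pads swing forward as they close: fully open they stand 13 mm farther back than shut.
Start: joints at [1.261, 0.351, 1.652, -0, 1.139, -0.085], TCP at [0.123, 0.536, 0.231] pointing down, gripper open.
Joint ranges: [-2.75, 2.75], [-0.79, 2.1], [0.01, 2.65], [-1.57, 4.71], [0.07, 3.14], [-2.87, 2.87]. Speed limits (rad/s): [2.22, 2.22, 2.79, 3.14, 3.14, 3.14].

INTERFACE

Orientations are given as a unit quaternion [x, y, z, w].
In Python, from station import bot, read_camera, models gives the robot as it stands. The module is installed in compiled form; this text tells all that it offers.
- The arm moves only by the shell command python3 -m jog 'ROWS'. ROWS is text: rows parted by semicolons, each of 5 numbers parted by spaces: the shift along the tool's x, y, z in mm, then the turn about the tool's z in degrees, then the gripper's target within -1 to 1 (shut at 1, half-way at 0, fully open at -1). In form: dx dy dz spin fingers; .... A call has 1 to 20 rows; each row is the pose to reach, as a shift and turn from the pose measured when the call began, along the tool's axes at that moment; what a row does not reach only later rows make up. A row lasts 1/8 s, in which the tool goes at most 62.5 mm and 10.7 degrees, less where a joint would pass 70% of its speed; a pose out of reach is approached as far as the arm can. A call with a gripper value outside its range is refused whole. The fingers move at their own pace and stop on an object; the grip force is fixed at half the most. Time passes only in rows, so rows that repeat a pose let the fingers close. It gives the time, the measured TCP pose, the force and the opening at its end, in the units of the state.
- bot.sense(): the state, without advancing time (a new reading comes with each control period).
- read_camera(name): name is "scene" or "side" or "wrist"; returns a dict with "pixels" (400x640x3 uint8, red, green, blue), "fx", "fy", "cx", "cy" (pixels), "T" (4x4, takes a point from camera to world coordinates); the wrist camera has in their place "T_tool_cam" (4x4, takes a point from camera to tool coordinates, whose origin is the TCP and whose axes are the flange's). Camera axes: x right, y down, z forward; pixel columns grow to the right and rows downward; lengths in m; the calibration is good to about 2 mm. A picture is of the moment at which its call begins: read the wrist's pose just before it. There is no depth.
- bot.job_done(): hands the job in, once; it reports no verdict.
Trained networks look in the newest picture that a camera, given by its name, has taken for a name from the list of things; names that differ only in an ending like _2 or _b are one class to them, and where a whole thing is asked for, a point or a joint stands for the part that bears it (a point fixed in the world has none). Each returns a list of dicts, best first, with "p" (0 to 1); they miss things now and then, are a little off and sometimes report something else, mostly with a low value. They report only what shows in the picture. A call takes as long as a camera call.
- models.regions_of(name, camera): "region" (400x640 bool, what is visible of it).
- models.pinpoint(name, camera): "point" ([x, y, z] in m, in world coordinates, good to about 4 mm: a listed point, or the origin of a listed thing).
The state is a dict: "t": time; "joints": joint angles; "dq": joint speeds; "joint_efforts": joint torques, N m; "tool_pos": TCP position; "ee_rot": TCP orientation; "ft_force": force on the tool from outside, world axes, zero at the start; "wrist_torque": the same for the moment, N m; "gripper_width": finger opening in m.
Only numpy, scipy, OpenCV 4.12 (cv2) and the standard library are available. Lean on these libraries where they do the work, as an engineer would, in place of code of your own. Each camera call takes 0.05 s, during which the arm holds its last target.

## Working session

There is one attempt and no reset: what is moved stays moved. The work goes in short steps, Python scripts to look and compute and a shell command to move; the robot and the scene stay as the last step left them, time stands still between calls to the robot, and variables do not carry over. Pictures are saved under pics/ and viewed, and the job is handed in when it is done.

```bash
mkdir -p pics; ls
python3 - <<'E'
from station import bot, read_camera, models
import cv2,numpy as np
s=bot.sense()
for k,v in s.items(): print(k,np.round(v,4))
from scipy.spatial.transform import Rotation as R
print(R.from_quat(s['ee_rot']).as_matrix().round(3))
for c in ['scene','side','wrist']:
    d=read_camera(c); cv2.imwrite(f'pics/{c}0.png',d['pixels'][:,:,::-1])
    print(c,d['fx'],d['cx'],d['cy'],np.round(d.get('T',d.get('T_tool_cam')),3).tolist())
    for n in ['long_filter','short_filter','long_filter_stub','short_filter_stub','long_row_bed','short_row_bed','long_row_left','long_row_right','short_row_left','short_row_right','dropper','tape_roll']:
        print(n,[(round(float(r['p']),2),np.round(r['point'],3).tolist()) for r in models.pinpoint(n,c)][:3])
E
```

```text
pics
t 0.0
joints [ 1.2614  0.3513  1.6524 -0.      1.1391 -0.0846]
dq [-0.0012 -0.0011 -0.0014 -0.0005  0.0007 -0.0007]
joint_efforts [-2.00000e-04 -5.06108e+01 -2.91406e+01 -1.00000e-04  4.50000e-03
 -0.00000e+00]
tool_pos [0.1225 0.5359 0.2308]
ee_rot [ 1.121e-01  9.937e-01 -6.000e-04 -1.000e-04]
ft_force [ 0.501  -0.4508  0.1299]
wrist_torque [-0.0235 -0.0322 -0.0657]
gripper_width 0.0857
[[-0.975  0.223 -0.   ]
 [ 0.223  0.975 -0.001]
 [ 0.    -0.001 -1.   ]]
scene 377.363135529613 322.51652205678005 195.2141088415479 [[-0.782, 0.343, -0.521, 0.985], [0.623, 0.446, -0.643, 0.389], [0.012, -0.827, -0.562, 0.574], [0.0, 0.0, 0.0, 1.0]]
long_filter [(0.95, [0.475, -0.173, 0.017])]
short_filter [(0.65, [0.465, 0.031, 0.02]), (0.65, [0.635, -0.004, 0.074])]
long_filter_stub [(0.64, [0.493, -0.088, 0.016])]
short_filter_stub []
long_row_bed [(0.66, [0.662, -0.21, 0.063])]
short_row_bed [(0.63, [0.644, -0.031, 0.056]), (0.26, [0.656, -0.178, 0.094])]
long_row_left [(0.78, [0.658, -0.181, 0.096]), (0.53, [0.47, 0.034, 0.016]), (0.53, [0.662, -0.208, 0.064])]
long_row_right [(0.75, [0.64
[... 798 characters left out ...]
(0.79, [0.654, -0.182, 0.087])]
long_row_right [(0.66, [0.651, -0.235, 0.09]), (0.44, [0.636, -0.052, 0.082])]
short_row_left [(0.78, [0.636, -0.002, 0.078]), (0.56, [0.663, -0.207, 0.064]), (0.27, [0.653, -0.181, 0.087])]
short_row_right [(0.94, [0.634, -0.053, 0.081])]
dropper [(0.87, [0.587, -0.369, 0.002])]
tape_roll []
wrist 287.60605488885653 319.8550465740941 195.35716968470138 [[-0.001, -0.958, -0.288, 0.073], [1.0, -0.001, 0.0, 0.0], [-0.0, -0.288, 0.958, -0.144], [0.0, 0.0, 0.0, 1.0]]
long_filter []
short_filter []
long_filter_stub []
short_filter_stub []
long_row_bed []
short_row_bed []
long_row_left []
long_row_right []
short_row_left []
short_row_right []
dropper []
tape_roll []
```

View pics/scene0.png

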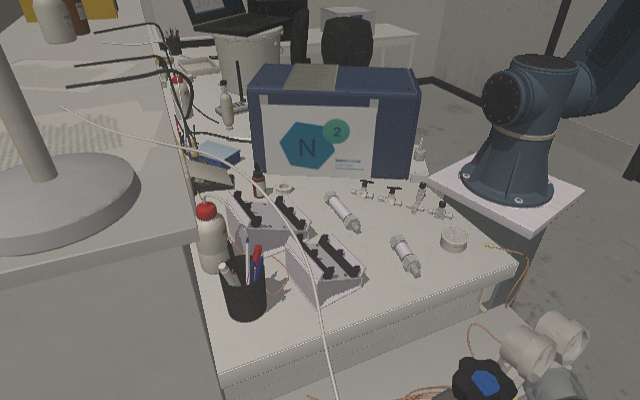

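View pics/side0.png

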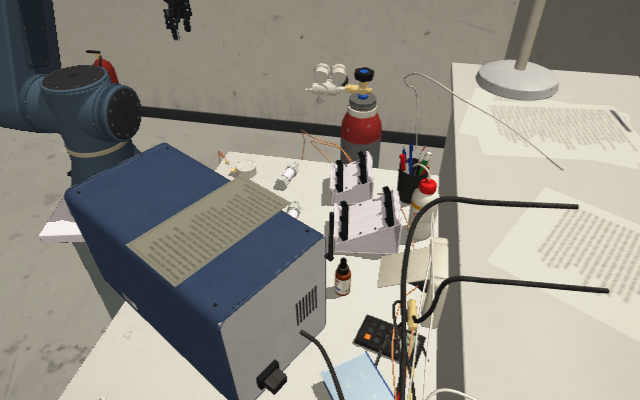

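Run:
```python
from station import bot, read_camera, models
import cv2,numpy as np
out={}
for c in ['scene','side']:
    d=read_camera(c); out[c]=d['pixels']; out[c+'K']=np.array([d['fx'],d['fy'],d['cx'],d['cy']]); out[c+'T']=d['T']
    for n in ['long_filter','short_filter']:
        r=models.regions_of(n,c)
        if r: out[c+n]=r[0]['region']; print(c,n,r[0]['p'],np.argwhere(r[0]['region']).min(0),np.argwhere(r[0]['region']).max(0))
np.savez('cams.npz',**out); print(bot.sense()['t'])
def crop(im,x0,y0,w,h,f,n): cv2.imwrite(n,cv2.resize(im[y0:y0+h,x0:x0+w,::-1],None,fx=f,fy=f,interpolation=cv2.INTER_CUBIC))
crop(out['scene'],215,165,240,150,3.3,'pics/sc1.png')
crop(out['side'],215,140,240,150,3.3,'pics/sd1.png')
```

```text
scene long_filter 0.63 [192 325] [230 359]
scene short_filter 0.86 [234 390] [274 419]
side long_filter 0.48 [200 286] [217 300]
side short_filter 0.59 [162 276] [188 297]
2.25
```

View pics/sc1.png

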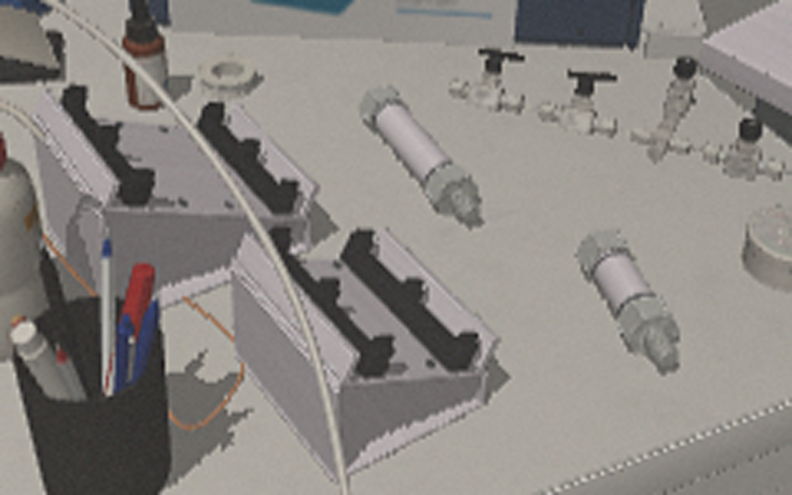

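View pics/sd1.png

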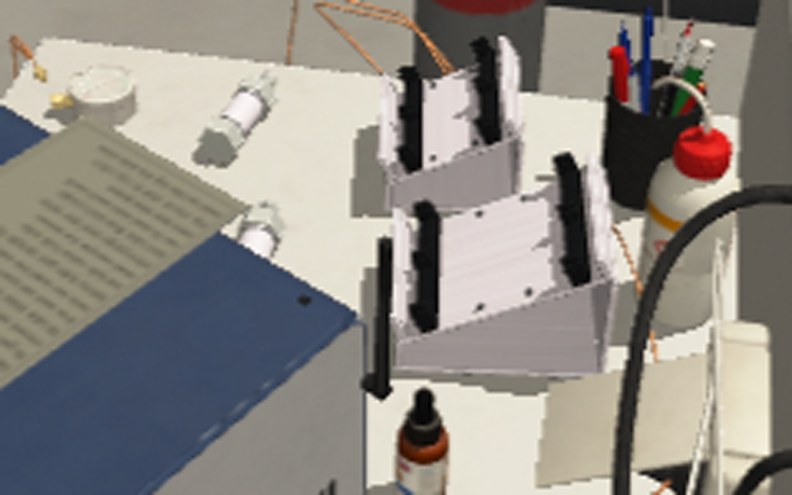

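```bash
cat > fit.py <<'E'
import numpy as np,cv2
from scipy.optimize import minimize
z=np.load('cams.npz'); a=np.deg2rad(26)
def proj(c,P):
    K=z[c+'K'];T=z[c+'T'];q=(P-T[:3,3])@T[:3,:3]
    return q[:,:2]/q[:,2:]*K[:2]+K[2:]
def boxes(rx):
    B=[]
    for x in (-rx,rx):
        B.append((x-7,x+7,-59,59,0,12))
        for y in (-54,0,54): B.append((x-7,x+7,y-5,y+5,0,25))
    return B
def corners(b): return np.array([[x,y,w] for x in b[:2] for y in b[2:4] for w in b[4:]])/1000
def world(P,p,h):
    x,y,yaw=p
    R=np.array([[np.cos(yaw),-np.sin(yaw),0],[np.sin(yaw),np.cos(yaw),0],[0,0,1]])@np.array([[np.cos(a),0,-np.sin(a)],[0,1,0],[np.sin(a),0,np.cos(a)]])
    return P@R.T+[x,y,h]
def render(c,p,rx,h,S=4):
    m=np.zeros((400*S,640*S),np.uint8)
    for b in boxes(rx):
        u=proj(c,world(corners(b),p,h)); cv2.fillConvexPoly(m,cv2.convexHull(((u+.5)*S-.5).round().astype(np.int32)),255)
    return cv2.resize(m,(640,400),interpolation=cv2.INTER_AREA)/255.
def dark(c):
    g=z[c].max(2).astype(float); g=cv2.GaussianBlur(g,(0,0),.5)
    return np.clip((110-g)/60,0,1)
D={c:dark(c) for c in('scene','side')}
def cost(p,rx,h,cams=('scene','side')):
    s=0
    for c in cams:
        r=render(c,p,rx,h); 
        k=cv2.dilate((r>0).astype(np.uint8),np.ones((7,7)))>0
        s+=((r-D[c])[k]**2).sum()
    return s
E
python3 - <<'E'
from fit import *
out={}
for nm,rx,h,p0 in(('long',56,.065,(.664,-.209,-.1)),('short',33.5,.055,(.645,-.03,-.03))):
    for cams in(('scene','side'),('scene',),('side',)):
        best=None
        for dy in(-.2,-.1,0,.1,.2):
            sim=np.array([p0]*4)+np.array([[0,0,dy],[.008,0,dy],[0,.008,dy],[0,0,dy+.1]])
            r=minimize(cost,p0,(rx,h,cams),method='Nelder-Mead',options=dict(initial_simplex=sim,xatol=1e-4,fatol=1e-2))
            if best is None or r.fun<best.fun: best=r
        print(nm,cams,best.x[:2].round(4),np.rad2deg(best.x[2]).round(2),round(best.fun,1))
        if len(cams)==2: out[nm]=best.x
    np.savez('racks.npz',**out)
for c,(x0,y0) in(('scene',(215,165)),('side',(290,140))):
    im=z[c][:,:,::-1].copy(); im=cv2.resize(im[y0:y0+150,x0:x0+160],None,fx=4,fy=4)
    for nm,rx,h in(('long',56,.065),('short',33.5,.055)):
        r=cv2.resize(render(c,out[nm],rx,h)[y0:y0+150,x0:x0+160],None,fx=4,fy=4)
        cs,_=cv2.findContours((r>.5).astype(np.uint8),cv2.RETR_LIST,cv2.CHAIN_APPROX_NONE); cv2.drawContours(im,cs,-1,(0,0,255),1)
    cv2.imwrite(f'pics/fit_{c}.png',im)
# box corners on table
def ray(c,u):
    K=z[c+'K'];T=z[c+'T'];d=T[:3,:3]@np.append((np.array(u)-K[2:])/K[:2],1);o=T[:3,3]; return o,d
for u in((258,180),(415,180)):
    o,d=ray('scene',u); print((o-d*o[2]/d[2]).round(3))
for hh in (.15,.2,.25,.3):
    for c,u in(('scene',(250,67)),('scene',(420,68)),('side',(325,238)),('side',(165,145))):
        o,d=ray(c,u); print(hh,c,u,(o+d*(hh-o[2])/d[2]).round(3))
E
```

```text
long ('scene', 'side') [ 0.66   -0.2079] -6.48 274.5
long ('scene',) [ 0.6592 -0.209 ] -6.92 202.2
long ('side',) [ 0.6602 -0.2069] -5.81 62.9
short ('scene', 'side') [ 0.6432 -0.0274] -4.9 489.2
short ('scene',) [ 0.6429 -0.0278] -5.83 377.5
short ('side',) [ 0.6433 -0.0268] -5.06 105.2
[ 0.552 -0.441  0.   ]
[ 0.193 -0.166  0.   ]
0.15 scene (250, 67) [ 0.257 -0.978  0.15 ]
0.15 scene (420, 68) [-0.282 -0.567  0.15 ]
0.15 side (325, 238) [ 0.552 -0.361  0.15 ]
0.15 side (165, 145) [ 0.161 -0.001  0.15 ]
0.2 scene (250, 67) [ 0.343 -0.817  0.2  ]
0.2 scene (420, 68) [-0.133 -0.454  0.2  ]
0.2 side (325, 238) [ 0.55  -0.412  0.2  ]
0.2 side (165, 145) [ 0.19  -0.081  0.2  ]
0.25 scene (250, 67) [ 0.429 -0.656  0.25 ]
0.25 scene (420, 68) [ 0.017 -0.341  0.25 ]
0.25 side (325, 238) [ 0.547 -0.462  0.25 ]
0.25 side (165, 145) [ 0.22  -0.161  0.25 ]
0.3 scene (250, 67) [ 0.515 -0.495  0.3  ]
0.3 scene (420, 68) [ 0.166 -0.229  0.3  ]
0.3 side (325, 238) [ 0.544 -0.512  0.3  ]
0.3 side (165, 145) [ 0.25  -0.241  0.3  ]
```

View fit.

View pics/fit_scene.png

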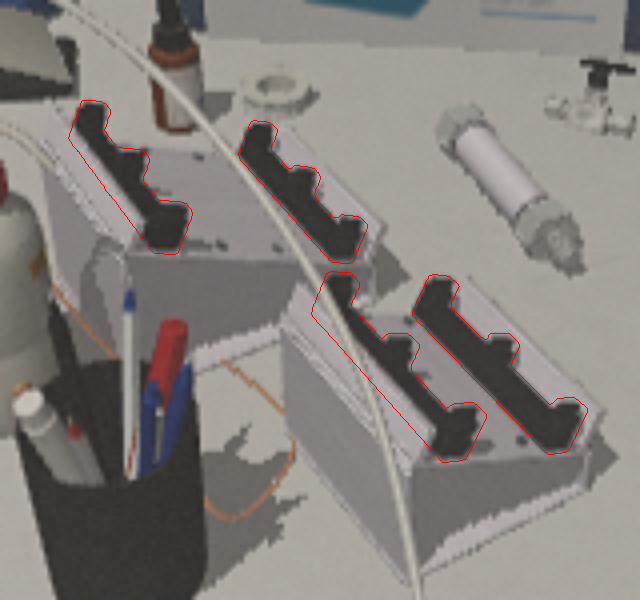

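View pics/fit_side.png

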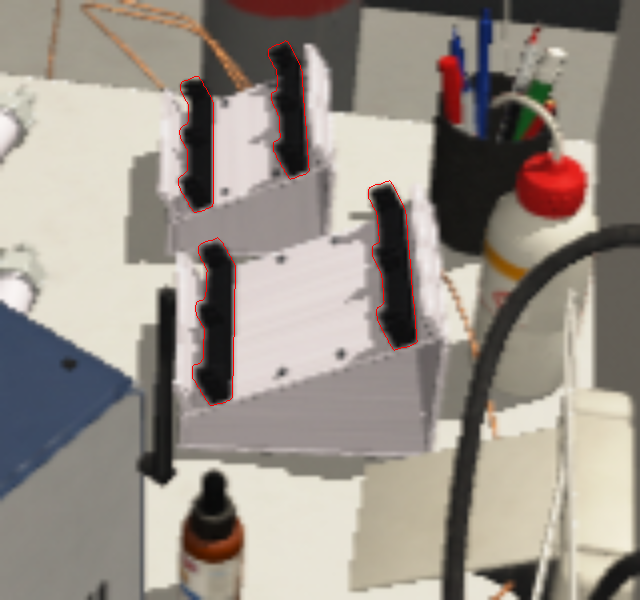

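Run:
```python
import numpy as np
z=np.load('cams.npz')
def ray(c,u,h):
    K=z[c+'K'];T=z[c+'T'];d=T[:3,:3]@np.append((np.array(u)-K[2:])/K[:2],1);o=T[:3,3]; return (o+d*(h-o[2])/d[2]).round(3)
print('cup base',ray('scene',(245,316),0),'bottle base',ray('scene',(213,268),0),ray('side',(422,222),0))
for h in(.1,.15,.2): print(h,'cap scene',ray('scene',(206,207),h),'side',ray('side',(428,183),h),'tip',ray('side',(429,165),h))
# filter masks -> axis at z=.016
import cv2
for n in('long_filter','short_filter'):
  for c in('scene','side'):
    m=z[c+n]; p=np.argwhere(m)[:,::-1].astype(np.float32)
    P=np.array([ray(c,u,.016)[:2] for u in p]); 
    mu=P.mean(0); w,v=np.linalg.eigh(np.cov((P-mu).T)); d=v[:,1]*np.sign(v[1,1]); t=(P-mu)@d; s=(P-mu)@v[:,0]
    print(n,c,mu.round(4),'yaw',np.rad2deg(np.arctan2(d[1],d[0])).round(1),'ext',t.min().round(3),t.max().round(3),np.ptp(s).round(3))
```

```text
cup base [ 0.812 -0.046  0.   ] bottle base [ 0.805 -0.195  0.   ] [ 0.809 -0.167  0.   ]
0.1 cap scene [ 0.77  -0.269  0.1  ] side [ 0.818 -0.135  0.1  ] tip [ 0.838 -0.06   0.1  ]
0.15 cap scene [ 0.793 -0.2    0.15 ] side [ 0.795 -0.199  0.15 ] tip [ 0.814 -0.13   0.15 ]
0.2 cap scene [ 0.816 -0.131  0.2  ] side [ 0.772 -0.263  0.2  ] tip [ 0.79  -0.199  0.2  ]
long_filter scene [ 0.4747 -0.1636] yaw 76.3 ext -0.09 0.079 0.036
long_filter side [ 0.484  -0.1147] yaw 85.7 ext -0.032 0.035 0.037
short_filter scene [0.4673 0.0335] yaw 61.9 ext -0.066 0.062 0.041
short_filter side [0.4658 0.0338] yaw 68.5 ext -0.06 0.067 0.038
```

```bash
python3 -m jog '-502 -612 81 90 -1;-502 -612 81 90 -1;-502 -612 81 90 -1;-502 -612 81 90 -1;-502 -612 81 90 -1;-502 -612 81 90 -1;-502 -612 81 90 -1;-502 -612 81 90 -1;-502 -612 81 90 -1;-502 -612 81 90 -1;-502 -612 81 90 -1;-502 -612 81 90 -1;-502 -612 81 90 -1;-502 -612 81 90 -1;-502 -612 81 90 -1;-502 -612 81 90 -1'
cat > h.py <<'E'
from station import bot, read_camera, models
import cv2,numpy as np
from scipy.spatial.transform import Rotation as R
def pose(s=None):
    s=s or bot.sense(); T=np.eye(4); T[:3,:3]=R.from_quat(s['ee_rot']).as_matrix(); T[:3,3]=s['tool_pos']; return T
def show(tag=''):
    s=bot.sense(); M=pose(s)
    print(tag,'t',round(s['t'],2),'tcp',np.round(s['tool_pos'],4),'yawx',np.rad2deg(np.arctan2(M[1,0],M[0,0])).round(2),'z',M[:3,2].round(3),'j6',round(s['joints'][5],2),'F',np.round(s['ft_force'],1),'w',round(s['gripper_width'],4))
    return M
def wrist(fn):
    M=pose(); d=read_camera('wrist'); cv2.imwrite(fn,d['pixels'][:,:,::-1]); T=M@d['T_tool_cam']; K=np.array([d['fx'],d['fy'],d['cx'],d['cy']]); return d['pixels'],K,T
def ray(K,T,u,h):
    d=T[:3,:3]@np.append((np.array(u)-K[2:])/K[:2],1);o=T[:3,3]; return o+d*(h-o[2])/d[2]
E
python3 - <<'E'
from h import *
show(); im,K,T=wrist('pics/w1.png'); np.savez('w1.npz',im=im,K=K,T=T)
for n in('long_filter','long_filter_stub'): print(n,[(round(float(r['p']),2),np.round(r['point'],4)) for r in models.pinpoint(n,'wrist')])
E
```

```text
t: 4.25
tool_pos: [0.4752, -0.1714, 0.1505]
ee_rot: [0.782, 0.624, 0.0, -0.0]
ft_force: [-0.5, 0.5, 0.1]
gripper_width: 0.0856
 t 4.25 tcp [ 0.4752 -0.1714  0.1505] yawx 77.18 z [ 0.  0. -1.] j6 -0.21 F [-0.5  0.5  0.1] w 0.0856
long_filter [(0.62, array([ 0.4745, -0.1738,  0.0167]))]
long_filter_stub [(0.58, array([ 0.496 , -0.0872,  0.0095]))]
```

View pics/w1.png

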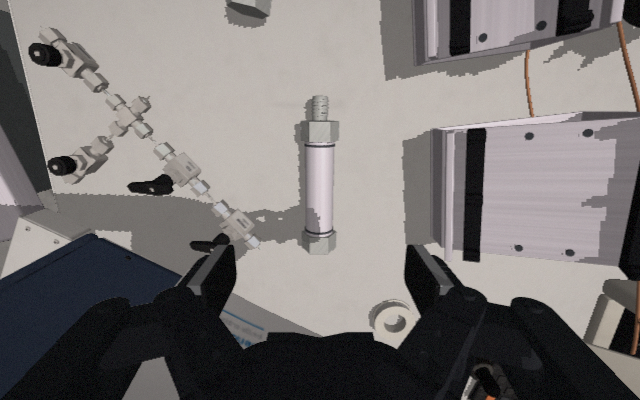

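Run:
```python
from h import *
d=np.load('w1.npz');K,T=d['K'],d['T']
im=d['im'][85:265,280:360]
cv2.imwrite('pics/w1c.png',cv2.resize(im[:,:,::-1],None,fx=3.3,fy=3.3,interpolation=cv2.INTER_CUBIC))
for nm,u,h in(('stubend',(320.3,96),.016),('topcollar outer',(320.2,121),.03),('bot outer',(319.5,253),.016),('bodytop',(319.8,150),.016),('bodybot',(319.3,225),.016)):
    print(nm,ray(K,T,u,h).round(4))
```

```text
stubend [ 0.4951 -0.0886  0.016 ]
topcollar outer [ 0.4902 -0.1097  0.03  ]
bot outer [ 0.4588 -0.2442  0.016 ]
bodytop [ 0.4837 -0.1366  0.016 ]
bodybot [ 0.4658 -0.2126  0.016 ]
```

View pics/w1c.png

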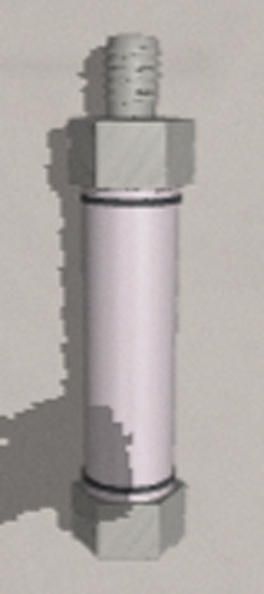

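```bash
python3 -m jog '-3 0 60 0 -1;-3 0 110 0 -1;-3 0 146 0 -1;-3 0 146 0 -1;-3 0 146 0 1;-3 0 146 0 1;-3 0 146 0 1;-3 0 146 0 1;-3 0 146 0 1;-3 0 146 0 1'; python3 -c "
from h import *
show()"
```

```text
t: 5.65
tool_pos: [0.4753, -0.1748, 0.0057]
ee_rot: [0.782, 0.624, 0.0, 0.001]
ft_force: [-2.6, 1.4, 12.3]
gripper_width: 0.0261
 t 5.65 tcp [ 0.4753 -0.1748  0.0057] yawx 77.17 z [ 0.002 -0.001 -1.   ] j6 -0.22 F [-2.6  1.4 12.3] w 0.0261
```

```bash
python3 -m jog '0 0 -20 0 1;0 0 -70 0 1;0 0 -120 0 1;0 0 -120 0 1'; python3 -c "
from h import *
show(); im,K,T=wrist('pics/w2.png')"
```

```text
t: 6.15
tool_pos: [0.4767, -0.1755, 0.1291]
ee_rot: [0.782, 0.624, 0.002, 0.004]
ft_force: [-0.0, -0.2, -2.8]
gripper_width: 0.026
 t 6.15 tcp [ 0.4767 -0.1755  0.1291] yawx 77.17 z [ 0.007 -0.003 -1.   ] j6 -0.22 F [-0.  -0.2 -2.8] w 0.026
```

View pics/w2.png

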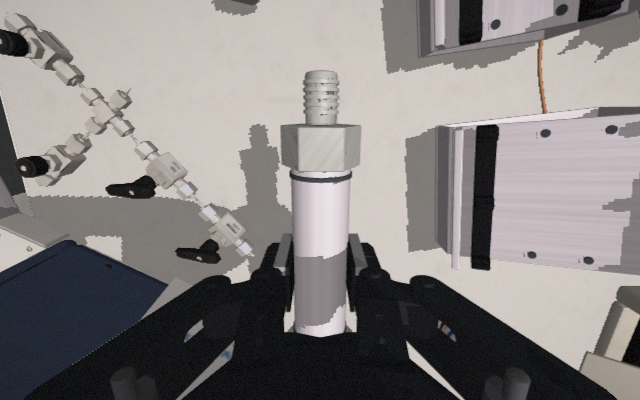

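```bash
python3 -m jog '0 0 -71 10 1;10 20 -71 20 1;34 60 -71 84 1;34 110 -71 84 1;34 169 -71 84 1;34 169 -71 84 1;34 169 -71 84 1;34 169 -71 84 1;34 169 -71 84 1;34 169 -71 84 1;34 169 -71 84 1;34 169 -71 84 1'; python3 -c "
from h import *
show(); im,K,T=wrist('pics/w3.png'); np.savez('w3.npz',im=im,K=K,T=T)"
```

```text
t: 7.7
tool_pos: [0.6475, -0.1792, 0.1985]
ee_rot: [0.998, -0.059, 0.002, 0.001]
ft_force: [0.8, 0.5, -2.1]
gripper_width: 0.0259
 t 7.7 tcp [ 0.6475 -0.1792  0.1985] yawx -6.77 z [ 0.004 -0.002 -1.   ] j6 1.35 F [ 0.8  0.5 -2.1] w 0.0259
```

View pics/w3.png

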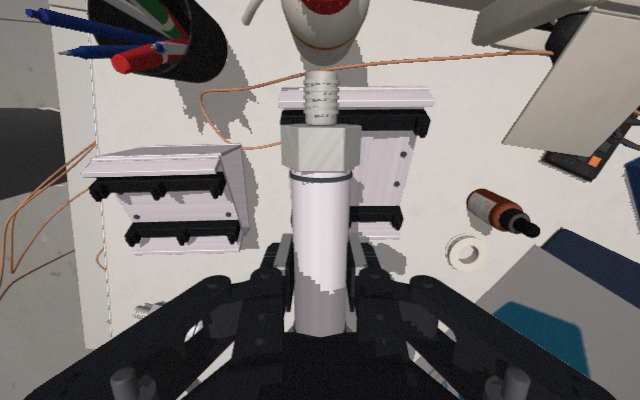

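```bash
cat > wfit.py <<'E'
from fit import *
import sys
def wfit(npz,nm,mask,seed=None,show=None):
    d=np.load(npz);K,T=d['K'],d['T'];im=d['im']
    def pj(P): q=(P-T[:3,3])@T[:3,:3]; return q[:,:2]/q[:,2:]*K[:2]+K[2:]
    rx,h={'long':(56,.065),'short':(33.5,.055)}[nm]
    def rend(p,S=4):
        m=np.zeros((400*S,640*S),np.uint8)
        for b in boxes(rx):
            u=pj(world(corners(b),p,h)); cv2.fillConvexPoly(m,cv2.convexHull(((u+.5)*S-.5).round().astype(np.int32)),255)
        return cv2.resize(m,(640,400),interpolation=cv2.INTER_AREA)/255.
    g=cv2.GaussianBlur(im.max(2).astype(float),(0,0),.5); D=np.clip((90-g)/50,0,1)
    def cost(p):
        r=rend(p);k=(cv2.dilate((r>0).astype(np.uint8),np.ones((9,9)))>0)&mask
        return ((r-D)[k]**2).sum()
    p0=np.load('racks.npz')[nm] if seed is None else seed
    best=None
    for dy in(-.1,-.03,.03,.1):
        sim=np.array([p0]*4)+np.array([[-.004,-.004,dy],[.008,0,dy],[0,.008,dy],[0,0,dy+.06]])
        r=minimize(cost,p0,method='Nelder-Mead',options=dict(initial_simplex=sim,xatol=1e-5,fatol=1e-3))
        if best is None or r.fun<best.fun:best=r
    p=best.x; print(nm,p[:2].round(4),np.rad2deg(p[2]).round(2),round(best.fun,1))
    for l,y in(('left',.027),('right',-.027)): print(l,world(np.array([[0,y,.028]]),p,h)[0].round(4))
    cs,_=cv2.findContours((rend(p)>.5).astype(np.uint8),cv2.RETR_LIST,cv2.CHAIN_APPROX_NONE)
    return p,cs
E
python3 - <<'E'
from wfit import *
im=np.load('w3.npz')['im'][:,:,::-1].copy()
m=np.ones((400,640),bool); m[:,272:368]=False; m[228:,:440]=False;m[232:]=False
m2=np.ones((400,640),bool); m2[250:]=False; m2[:,230:]=False
for nm,mm in(('long',m),('short',m2)):
    p,cs=wfit('w3.npz',nm,mm); cv2.drawContours(im,cs,-1,(0,0,255),1)
cv2.imwrite('pics/w3f.png',cv2.resize(im[70:270,60:460],None,fx=2,fy=2))
E
```

```text
long [ 0.6621 -0.2071] -6.26 171.3
left [ 0.6529 -0.1789  0.0902]
right [ 0.647  -0.2326  0.0902]
short [ 0.6451 -0.0274] -5.24 872.9
left [6.353e-01 6.000e-04 8.020e-02]
right [ 0.6304 -0.0532  0.0802]
```

View pics/w3f.png

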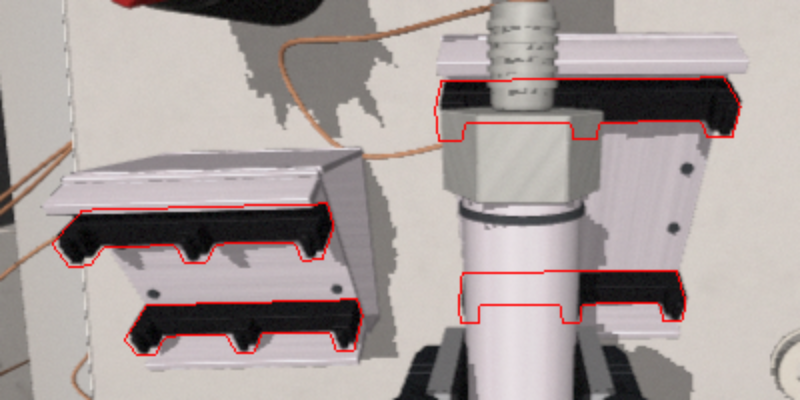

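Run:
```python
from h import *
d=np.load('w3.npz');K,T=d['K'],d['T']; M=pose(); 
I=np.linalg.inv(M)
for nm,u,dz in(('stub end(87) ',(322,71),.007),('collar outer top(65)',(320.5,124.5),.016),('collar inner top(47)',(320.5,170),.016),('body/collar at side z axis',(293,171),.0)):
    p=ray(K,T,u,M[2,3]+.0103+dz); print(nm,(I@np.append(p,1))[:3].round(4))
```

```text
stub end(87)  [ 0.0884  0.0005 -0.0169]
collar outer top(65) [ 0.0676 -0.0001 -0.026 ]
collar inner top(47) [ 0.0491 -0.0001 -0.0261]
body/collar at side z axis [ 0.0454 -0.0131 -0.0101]
```

```bash
python3 -m jog '2 0 20 -0.5 1;2 0 50 -0.5 1;2 0 75 -0.5 1;2 0 84 -0.5 1;2 0 84 -0.5 1;2 0 84 -0.5 1'; python3 -c "
from h import *
show(); im,K,T=wrist('pics/w4.png'); d=read_camera('side'); cv2.imwrite('pics/s4.png',cv2.resize(d['pixels'][130:270,300:480,::-1],None,fx=4,fy=4))"
```

```text
t: 8.5
tool_pos: [0.6504, -0.1798, 0.1156]
ee_rot: [0.998, -0.055, 0.003, 0.001]
ft_force: [0.4, 0.3, -1.4]
gripper_width: 0.026
 t 8.5 tcp [ 0.6504 -0.1798  0.1156] yawx -6.27 z [ 0.006 -0.002 -1.   ] j6 1.34 F [ 0.4  0.3 -1.4] w 0.026
```

View pics/w4.png

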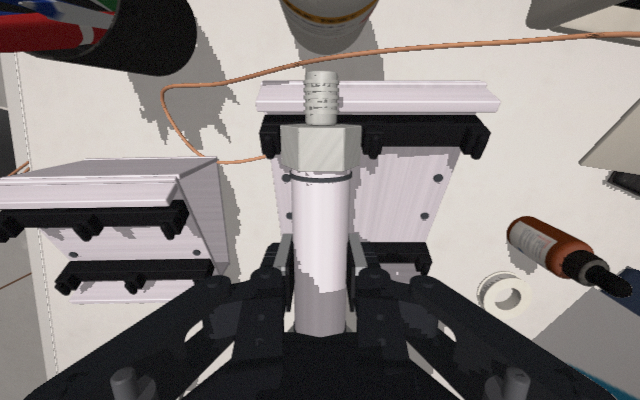

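View pics/s4.png

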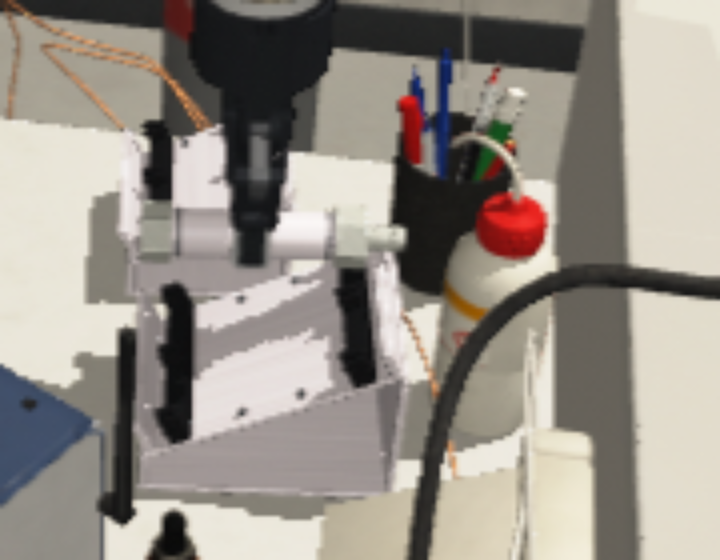

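```bash
python3 -m jog '-1 0 4 0 1;-1 0 8 0 1;-1 0 11 0 1;-1 0 14 0 1;-1 0 17 0 1;-1 0 17 0 1'; python3 -c "
from h import *
show(); d=read_camera('side'); cv2.imwrite('pics/s5.png',cv2.resize(d['pixels'][160:270,320:440,::-1],None,fx=4,fy=4))"
```

```text
t: 9.35
tool_pos: [0.6495, -0.1798, 0.0985]
ee_rot: [0.998, -0.055, 0.003, 0.001]
ft_force: [-0.5, -2.0, 2.7]
gripper_width: 0.0256
 t 9.35 tcp [ 0.6495 -0.1798  0.0985] yawx -6.28 z [ 0.006 -0.003 -1.   ] j6 1.34 F [-0.5 -2.   2.7] w 0.0256
```

View pics/s5.png

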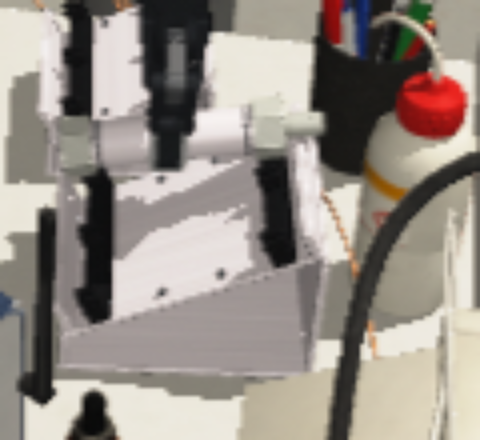

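```bash
python3 -m jog '0 0 3 0 1;0 0 6 0 1;0 0 9 0 1;0 0 12 0 1;0 0 14 0 1;0 0 16 0 1;0 0 16 0 1'; python3 -c "
from h import *
show(); im,K,T=wrist('pics/w6.png');d=read_camera('side'); cv2.imwrite('pics/s6.png',cv2.resize(d['pixels'][160:270,320:440,::-1],None,fx=4,fy=4))"
```

```text
t: 10.28
tool_pos: [0.6495, -0.1798, 0.0823]
ee_rot: [0.998, -0.055, 0.003, 0.001]
ft_force: [-3.7, -2.0, 3.2]
gripper_width: 0.0259
 t 10.28 tcp [ 0.6495 -0.1798  0.0823] yawx -6.28 z [ 0.005 -0.002 -1.   ] j6 1.34 F [-3.7 -2.   3.2] w 0.0259
```

View pics/s6.png

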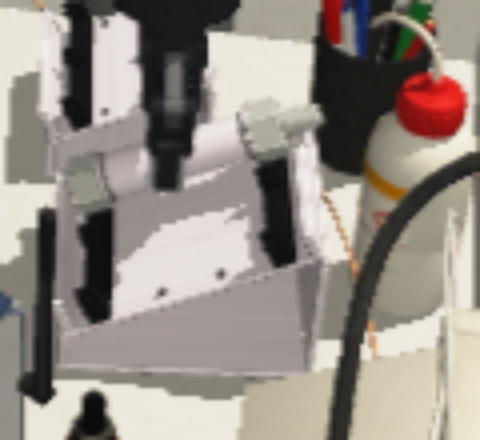

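View pics/w6.png

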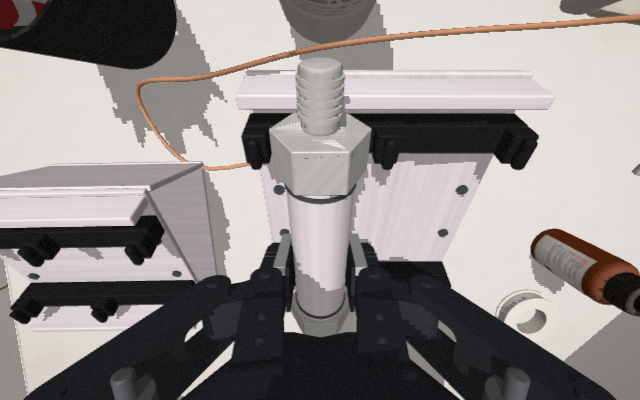

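```bash
python3 -m jog '0 0 1.5 0 1;0 0 3 0 1;0 0 3 0 1'; python3 -m jog '0 0 1 0 1;0 0 2 0 1;0 0 2 0 1';python3 -c "
from h import *
show(); im,K,T=wrist('pics/w7.png');d=read_camera('side'); cv2.imwrite('pics/s7.png',cv2.resize(d['pixels'][160:270,320:440,::-1],None,fx=4,fy=4))"
```

```text
t: 10.75
tool_pos: [0.6494, -0.1797, 0.0797]
ee_rot: [0.998, -0.055, 0.003, 0.001]
ft_force: [-5.9, -0.5, 6.2]
gripper_width: 0.0261
t: 11.12
tool_pos: [0.6495, -0.1798, 0.0796]
ee_rot: [0.998, -0.055, 0.003, 0.001]
ft_force: [-13.0, 1.7, 20.4]
gripper_width: 0.026
 t 11.12 tcp [ 0.6495 -0.1798  0.0796] yawx -6.31 z [ 0.005 -0.002 -1.   ] j6 1.34 F [-13.    1.7  20.4] w 0.026
```

View pics/s7.png

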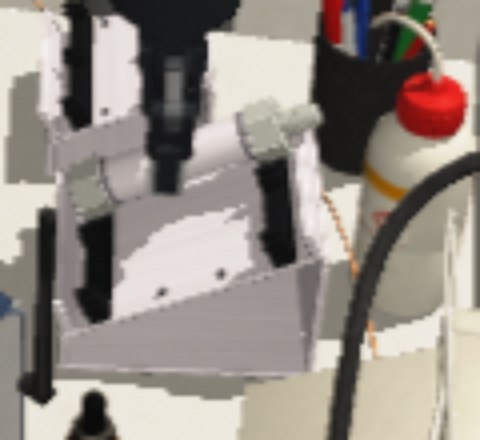

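View pics/w7.png

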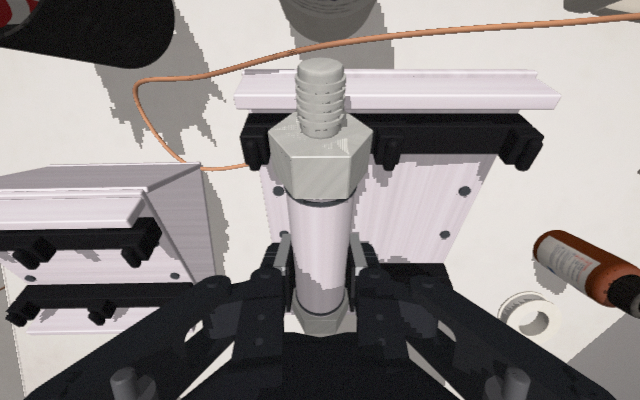

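```bash
python3 -m jog '0 0 -1 0 1;0 0 -1 0 0.3;0 0 -1 0 0;0 0 -1 0 -0.3;0 0 -1 0 -0.3'; python3 -m jog '0 0 -30 0 -0.3;0 0 -80 0 -0.3;0 0 -120 0 -0.3;0 0 -120 0 -1';python3 -c "
from h import *
show(); im,K,T=wrist('pics/w8.png');d=read_camera('side'); cv2.imwrite('pics/s8.png',cv2.resize(d['pixels'][160:270,320:440,::-1],None,fx=4,fy=4))"
```

```text
t: 11.85
tool_pos: [0.6494, -0.1797, 0.0805]
ee_rot: [0.998, -0.055, 0.003, 0.001]
ft_force: [-1.0, 0.7, 0.4]
gripper_width: 0.0554
t: 12.35
tool_pos: [0.6502, -0.1799, 0.2041]
ee_rot: [0.998, -0.055, 0.006, 0.002]
ft_force: [0.8, 0.3, -0.4]
gripper_width: 0.072
 t 12.35 tcp [ 0.6502 -0.1799  0.2041] yawx -6.29 z [ 0.011 -0.004 -1.   ] j6 1.34 F [ 0.8  0.3 -0.4] w 0.072
```

View pics/s8.png

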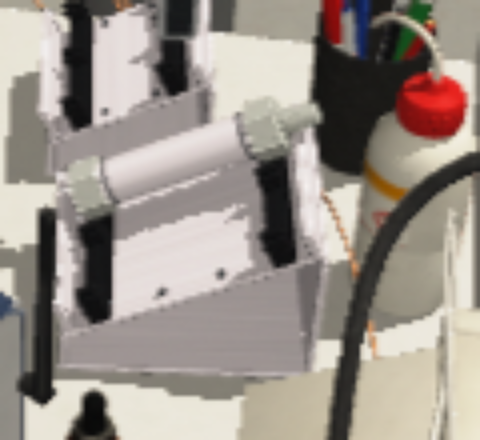

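View pics/w8.png

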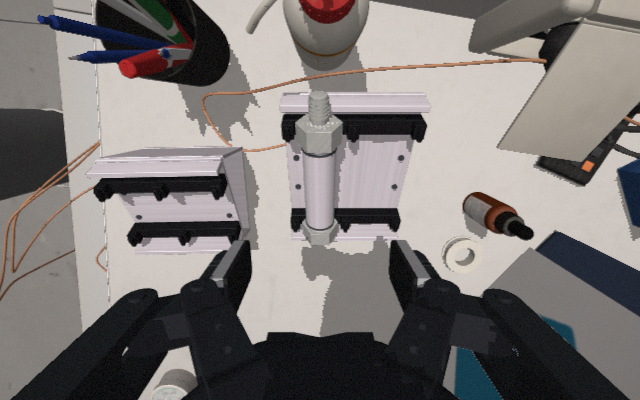

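```bash
python3 -m jog '-60 -30 0 0 -1;-207 -191 20 -68 -1;-207 -191 54 -68 -1;-207 -191 54 -68 -1;-207 -191 54 -68 -1;-207 -191 54 -68 -1;-207 -191 54 -68 -1;-207 -191 54 -68 -1;-207 -191 54 -68 -1;-207 -191 54 -68 -1'
python3 - <<'E'
from h import *
M=show(); im,K,T=wrist('pics/w9.png'); np.savez('w9.npz',im=im,K=K,T=T)
I=np.linalg.inv(M)
for n in('short_filter','short_filter_stub'): print(n,[(round(float(r['p']),2),np.round(r['point'],4),(I@np.append(r['point'],1)).round(4)) for r in models.pinpoint(n,'wrist')])
E
```

```text
t: 13.7
tool_pos: [0.4637, 0.0331, 0.1441]
ee_rot: [0.859, 0.512, 0.001, 0.002]
ft_force: [-0.0, -0.2, -0.4]
gripper_width: 0.0853
 t 13.7 tcp [0.4637 0.0331 0.1441] yawx 61.61 z [ 0.004 -0.002 -1.   ] j6 0.47 F [-0.  -0.2 -0.4] w 0.0853
short_filter [(0.94, array([0.4628, 0.026 , 0.0164]), array([-0.0067,  0.002 ,  0.1278,  1.    ]))]
short_filter_stub [(0.83, array([0.4944, 0.0852, 0.0164]), array([0.0604, 0.0016, 0.1277, 1.    ]))]
```

View pics/w9.png

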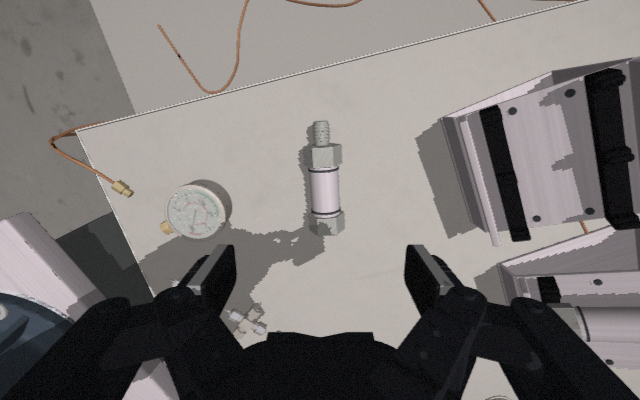

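Run:
```python
from h import *
d=np.load('w9.npz');K,T=d['K'],d['T']; I=np.linalg.inv(pose())
cv2.imwrite('pics/w9c.png',cv2.resize(d['im'][110:245,280:370,::-1],None,fx=4.4,fy=4.4,interpolation=cv2.INTER_CUBIC))
for u in((320,121),(322,146),(323,170),(325,207),(326,235)):
    print(u,(I@np.append(ray(K,T,u,.016),1))[:2].round(4))
```

```text
(320, 121) [0.0631 0.0003]
(322, 146) [0.0404 0.0021]
(323, 170) [0.0174 0.0031]
(325, 207) [-0.0202  0.0052]
(326, 235) [-0.0507  0.0063]
```

View pics/w9c.png

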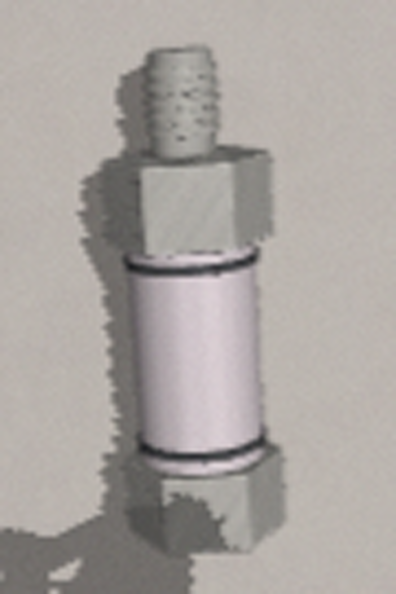

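```bash
python3 -m jog '-4 4.5 40 -2.8 -1;-4 4.5 95 -2.8 -1;-4 4.5 139 -2.8 -1;-4 4.5 139 -2.8 -1;-4 4.5 139 -2.8 -1;-4 4.5 139 -2.8 1;-4 4.5 139 -2.8 1;-4 4.5 139 -2.8 1;-4 4.5 139 -2.8 1;-4 4.5 139 -2.8 1;-4 4.5 139 -2.8 1'; python3 -m jog '0 0 -20 0 1;0 0 -70 0 1;0 0 -120 0 1;0 0 -120 0 1;0 0 -120 0 1';  python3 -c "
from h import *
show(); im,K,T=wrist('pics/w10.png')"
```

```text
t: 15.22
tool_pos: [0.467, 0.0271, 0.0062]
ee_rot: [0.846, 0.533, 0.002, 0.002]
ft_force: [-3.1, 0.1, 11.0]
gripper_width: 0.0261
t: 15.85
tool_pos: [0.4657, 0.0274, 0.1255]
ee_rot: [0.846, 0.533, 0.001, 0.002]
ft_force: [-0.7, 0.1, -3.4]
gripper_width: 0.0257
 t 15.85 tcp [0.4657 0.0274 0.1255] yawx 64.47 z [ 0.004 -0.002 -1.   ] j6 0.41 F [-0.7  0.1 -3.4] w 0.0257
```

View pics/w10.png

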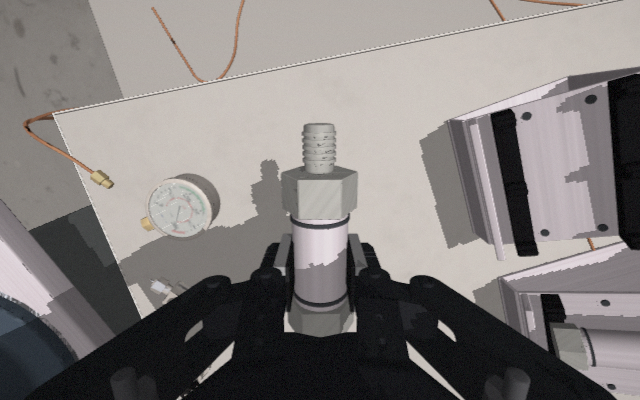

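```bash
python3 -m jog '0 0 -65 10 1;10 20 -65 20 1;48 60 -65 70 1;48 110 -65 70 1;48 162 -65 70 1;48 162 -65 70 1;48 162 -65 70 1;48 162 -65 70 1;48 162 -65 70 1;48 162 -65 70 1;48 162 -65 70 1'
python3 - <<'E'
from h import *
M=show(); im,K,T=wrist('pics/w11.png'); np.savez('w11.npz',im=im,K=K,T=T)
E
```

```text
t: 17.27
tool_pos: [0.6321, 0.0011, 0.1905]
ee_rot: [0.999, -0.048, 0.002, 0.001]
ft_force: [-0.1, 0.3, -2.3]
gripper_width: 0.0258
 t 17.27 tcp [0.6321 0.0011 0.1905] yawx -5.48 z [ 0.003 -0.002 -1.   ] j6 1.6 F [-0.1  0.3 -2.3] w 0.0258
```

View pics/w11.png

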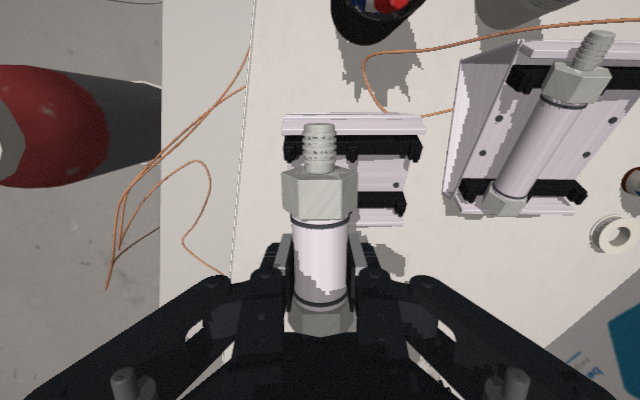

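Run:
```python
from wfit import *
from h import pose,ray
m=np.ones((400,640),bool); m[:,274:366]=False; m[228:]=False
im=np.load('w11.npz')['im'][:,:,::-1].copy()
p,cs=wfit('w11.npz','short',m); cv2.drawContours(im,cs,-1,(0,0,255),1)
cv2.imwrite('pics/w11f.png',cv2.resize(im[90:350,220:460],None,fx=2.3,fy=2.3))
d=np.load('w11.npz');K,T=d['K'],d['T']; M=pose(); I=np.linalg.inv(M)
for nm,u,dz in(('stub end(64.5)',(320,124),.007),('collar outer top(42.5)',(319.5,168),.016),('collar inner top(24.5)',(319.5,219),.016),('body/collar side(24.5)',(293,217),0),('low collar(-24.5) side',(296,303),0)):
    q=ray(K,T,u,M[2,3]+.0098+dz); print(nm,(I@np.append(q,1))[:3].round(4))
```

```text
short [ 0.6454 -0.0263] -4.8 193.2
left [0.6354 0.0017 0.0802]
right [ 0.6309 -0.0521  0.0802]
stub end(64.5) [ 0.0674 -0.0004 -0.0166]
collar outer top(42.5) [ 0.0499 -0.0006 -0.0256]
collar inner top(24.5) [ 0.0271 -0.0006 -0.0257]
body/collar side(24.5) [ 0.022  -0.0138 -0.0098]
low collar(-24.5) side [-0.0283 -0.0135 -0.0099]
```

View pics/w11f.png

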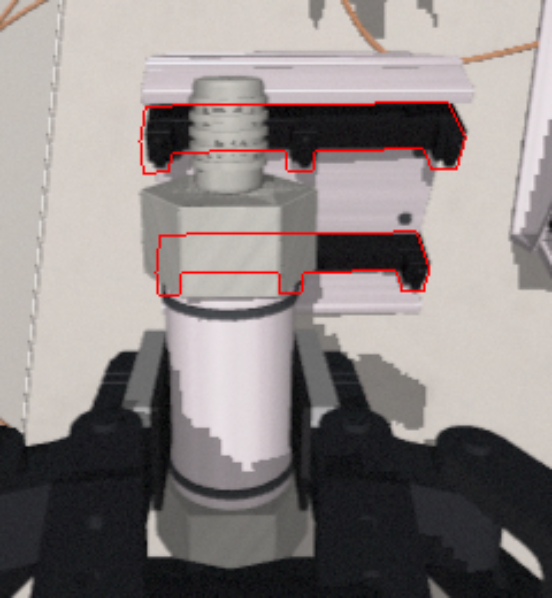

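```bash
python3 -m jog '1 0.4 30 -0.5 1;1 0.4 60 -0.5 1;1 0.4 85 -0.5 1;1 0.4 94 -0.5 1;1 0.4 94 -0.5 1;1 0.4 94 -0.5 1'; python3 -c "
from h import *
show(); im,K,T=wrist('pics/w12.png'); d=read_camera('side'); cv2.imwrite('pics/s12.png',cv2.resize(d['pixels'][130:230,300:440,::-1],None,fx=4,fy=4))"
```

```text
t: 18.08
tool_pos: [0.634, 0.0003, 0.0978]
ee_rot: [0.999, -0.044, 0.003, 0.001]
ft_force: [-1.3, -0.6, -3.1]
gripper_width: 0.026
 t 18.07 tcp [6.34e-01 3.00e-04 9.78e-02] yawx -4.99 z [ 0.005 -0.002 -1.   ] j6 1.59 F [-1.3 -0.6 -3.1] w 0.026
```

View pics/w12.png

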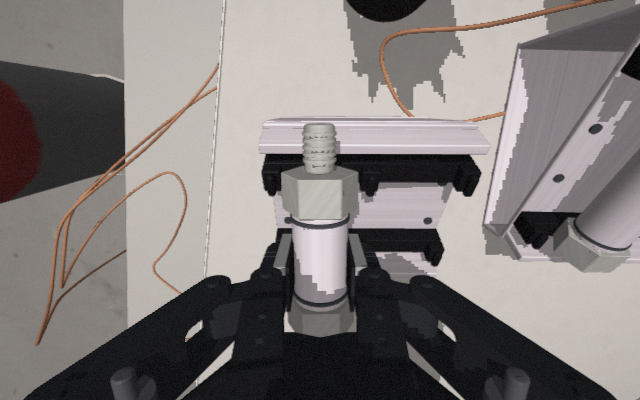

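View pics/s12.png

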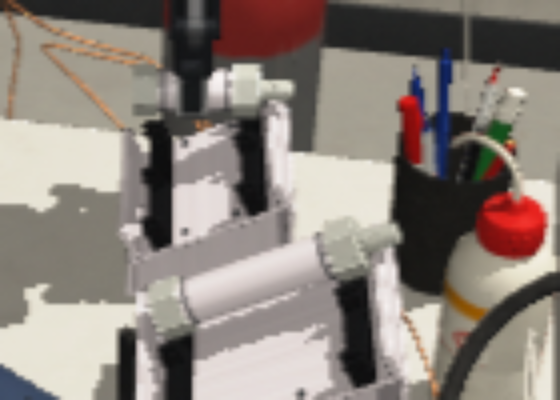

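```bash
python3 -m jog '-1 1.2 3 0 1;-1 1.2 7 0 1;-1 1.2 10 0 1;-1 1.2 13 0 1;-1 1.2 16 0 1;-1 1.2 18 0 1;-1 1.2 18 0 1'; python3 -c "
from h import *
show(); im,K,T=wrist('pics/w13.png'); d=read_camera('side'); cv2.imwrite('pics/s13.png',cv2.resize(d['pixels'][130:230,300:440,::-1],None,fx=4,fy=4))"
```

```text
t: 19.05
tool_pos: [0.6327, -0.0007, 0.0802]
ee_rot: [0.999, -0.043, 0.002, 0.001]
ft_force: [-6.2, 0.9, 6.8]
gripper_width: 0.026
 t 19.05 tcp [ 0.6327 -0.0007  0.0802] yawx -4.98 z [ 0.004 -0.002 -1.   ] j6 1.59 F [-6.2  0.9  6.8] w 0.026
```

View pics/w13.png

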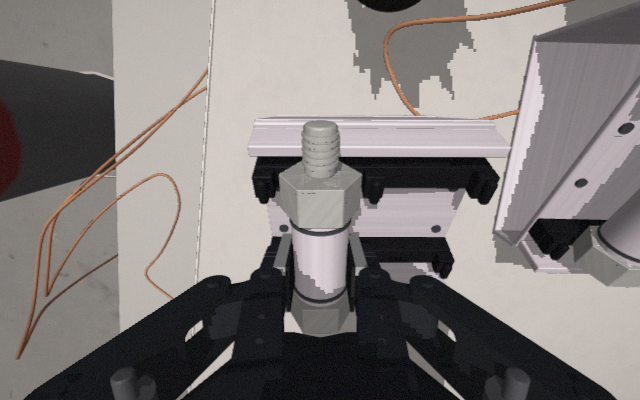

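View pics/s13.png

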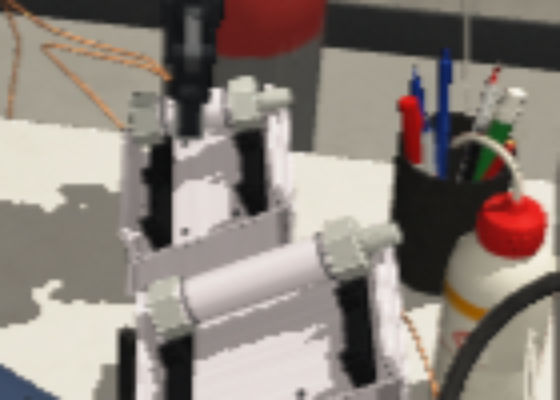

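Tilting as intended; continuing down to the second rail.

```bash
python3 -m jog '0 0 3 0 1;0 0 5 0 1;0 0 7 0 1;0 0 8 0 1;0 0 8 0 1'; python3 -m jog '0 0 1.5 0 1;0 0 3 0 1;0 0 3 0 1'; python3 -c "
from h import *
show(); im,K,T=wrist('pics/w14.png'); d=read_camera('side'); cv2.imwrite('pics/s14.png',cv2.resize(d['pixels'][130:230,300:440,::-1],None,fx=4,fy=4))"
```

```text
t: 19.77
tool_pos: [0.6317, -0.0005, 0.0725]
ee_rot: [0.999, -0.043, 0.001, 0.001]
ft_force: [-9.7, 0.6, 9.3]
gripper_width: 0.0258
t: 20.15
tool_pos: [0.6312, -0.0004, 0.0699]
ee_rot: [0.999, -0.043, 0.0, 0.001]
ft_force: [-8.4, 0.1, 6.9]
gripper_width: 0.0259
 t 20.15 tcp [ 6.312e-01 -4.000e-04  6.990e-02] yawx -4.97 z [ 0.001 -0.002 -1.   ] j6 1.59 F [-8.4  0.1  6.9] w 0.0259
```

View pics/w14.png

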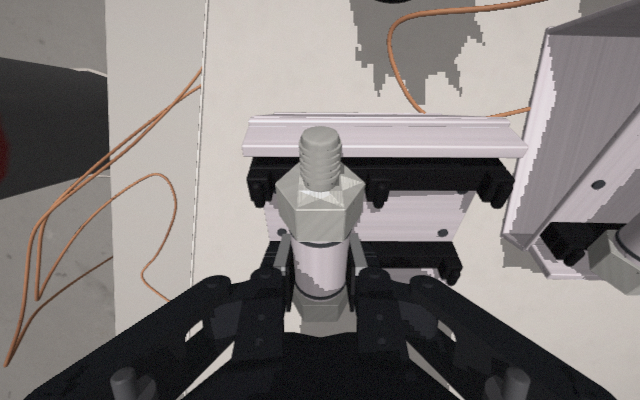

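View pics/s14.png

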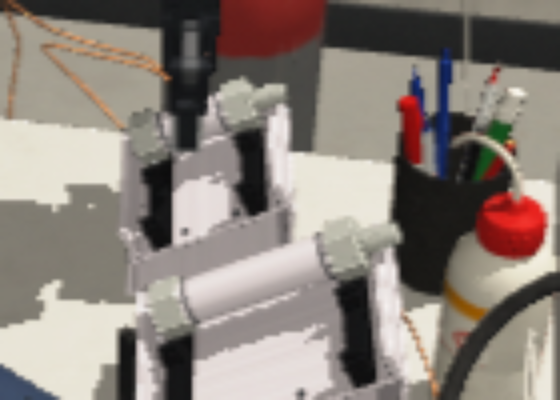

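```bash
python3 -m jog '1 0 1 0 1;1 0 1.5 0 1;1 0 1.5 0 1'; python3 -m jog '1 0 0.7 0 1;1 0 1.5 0 1;1 0 1.5 0 1'; python3 -c "
from h import *
show(); im,K,T=wrist('pics/w15.png'); d=read_camera('side'); cv2.imwrite('pics/s15.png',cv2.resize(d['pixels'][130:230,300:440,::-1],None,fx=4,fy=4))"
```

```text
t: 20.62
tool_pos: [0.6311, -0.0004, 0.0687]
ee_rot: [0.999, -0.043, -0.001, 0.001]
ft_force: [-9.6, -0.4, 9.5]
gripper_width: 0.0258
t: 21.0
tool_pos: [0.631, -0.0003, 0.0678]
ee_rot: [0.999, -0.043, -0.002, 0.001]
ft_force: [-12.0, 0.7, 12.2]
gripper_width: 0.0262
 t 21.0 tcp [ 6.31e-01 -3.00e-04  6.78e-02] yawx -4.97 z [-0.005 -0.002 -1.   ] j6 1.59 F [-12.    0.7  12.2] w 0.0262
```

View pics/s15.png

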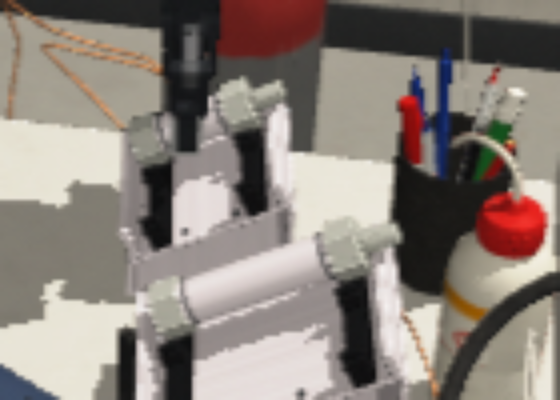

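View pics/w15.png

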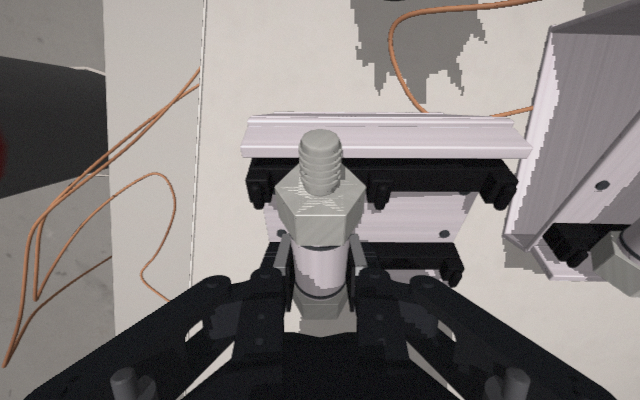

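Run:
```python
from h import *
from fit import world
def ov(c,K,T,im,box,f,fn):
    def pj(P): q=(P-T[:3,3])@T[:3,:3]; return q[:,:2]/q[:,2:]*K[:2]+K[2:]
    im=cv2.resize(im[box[1]:box[1]+box[3],box[0]:box[0]+box[2],::-1],None,fx=f,fy=f,interpolation=cv2.INTER_CUBIC)
    for p,h,L,col in(((.6453,-.0265,np.deg2rad(-5)),.055,.0425,(0,0,255)),((.6610,-.2075,np.deg2rad(-6.4)),.065,.065,(255,0,0))):
      for dx in (0,-.007):
        th=np.linspace(0,2*np.pi,7)
        for x in(L,L-.018,-L,-L+.018):
            P=np.array([[x+dx,.027+.0185*np.cos(t),.028+.0185*np.sin(t)] for t in th])
            u=((pj(world(P,p,h))-box[:2]+.5)*f).astype(int); cv2.polylines(im,[u],False,col if dx==0 else (0,200,0),1)
        P=np.array([[L+.022+dx,.027,.028],[-L+dx,.027,.028]]);u=((pj(world(P,p,h))-box[:2]+.5)*f).astype(int); cv2.polylines(im,[u],False,col if dx==0 else (0,200,0),1)
    cv2.imwrite(fn,im)
d=read_camera('side'); ov('side',np.array([d['fx'],d['fy'],d['cx'],d['cy']]),d['T'],d['pixels'],(320,140,90,75),8,'pics/o1.png')
M=pose(); d=read_camera('wrist'); ov('wrist',np.array([d['fx'],d['fy'],d['cx'],d['cy']]),M@d['T_tool_cam'],d['pixels'],(220,100,200,240),2.4,'pics/o2.png')
```

```text
(no output)
```

View pics/o1.png

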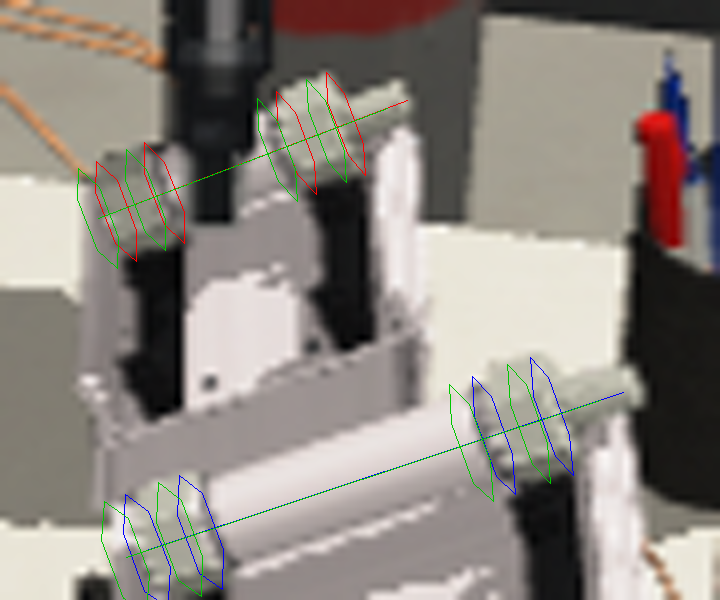

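View pics/o2.png

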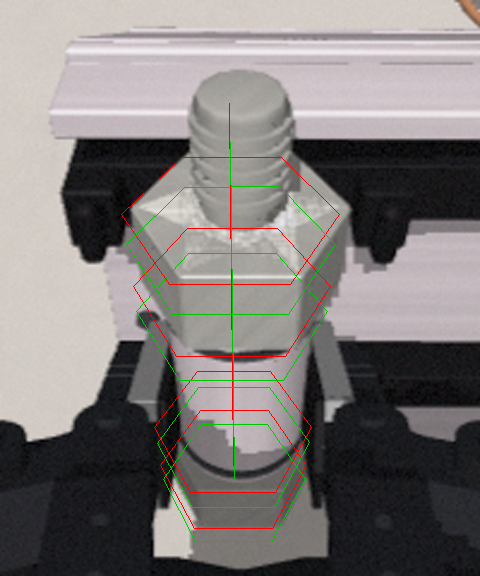

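```bash
python3 -m jog '0 0 -0.8 0 1;0 0 -0.8 0 0.3;0 0 -0.8 0 0;0 0 -0.8 0 -0.3;0 0 -0.8 0 -0.3'; python3 -c "
from h import *
show(); d=read_camera('side'); cv2.imwrite('pics/s16.png',cv2.resize(d['pixels'][140:230,300:440,::-1],None,fx=4,fy=4)); wrist('pics/w16.png')"
```

```text
t: 21.82
tool_pos: [0.6311, -0.0003, 0.0685]
ee_rot: [0.999, -0.043, -0.002, 0.001]
ft_force: [-0.5, -0.3, 0.2]
gripper_width: 0.0556
 t 21.82 tcp [ 6.311e-01 -3.000e-04  6.850e-02] yawx -4.97 z [-0.005 -0.002 -1.   ] j6 1.59 F [-0.5 -0.3  0.2] w 0.0556
```

View pics/s16.png

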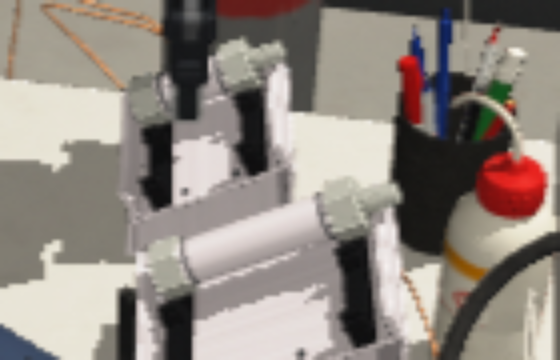

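View pics/w16.png

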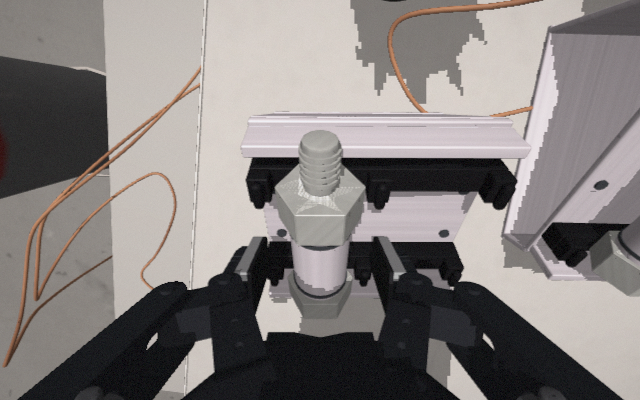

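```bash
python3 -m jog '0 0 -20 0 -0.3;0 0 -60 0 -0.3;0 0 -120 0 -0.3;-30 0 -150 0 -0.3;-30 0 -150 0 -0.3'
python3 - <<'E'
from h import *
from fit import world
M=show(); im,K,T=wrist('pics/w17.png')
def pj(P): q=(P-T[:3,3])@T[:3,:3]; return q[:,:2]/q[:,2:]*K[:2]+K[2:]
box=(230,60,240,190);f=3.3
o=cv2.resize(im[60:250,230:470,::-1],None,fx=f,fy=f,interpolation=cv2.INTER_CUBIC)
for p,h,L in(((.6453,-.0265,np.deg2rad(-5)),.055,.0425),((.6610,-.2075,np.deg2rad(-6.4)),.065,.065)):
    for dx,col in ((0,(0,0,255)),(-.007,(0,200,0))):
        for x in(L,-L):
            P=np.array([[x+dx,.027+.0185*np.cos(t),.028+.0185*np.sin(t)] for t in np.linspace(0,2*np.pi,7)])
            u=((pj(world(P,p,h))-box[:2]+.5)*f).astype(int); cv2.polylines(o,[u],True,col,1)
cv2.imwrite('pics/o17.png',o)
d=read_camera('scene'); cv2.imwrite('pics/sc17.png',cv2.resize(d['pixels'][165:315,215:415,::-1],None,fx=4,fy=4))
d=read_camera('side'); cv2.imwrite('pics/s17.png',cv2.resize(d['pixels'][140:270,300:440,::-1],None,fx=4.5,fy=4.5))
for n in('long_filter','long_filter_stub','short_filter','short_filter_stub','dropper'):
    print(n,[(round(float(r['p']),2),np.round(r['point'],4)) for r in models.pinpoint(n,'scene')],[(round(float(r['p']),2),np.round(r['point'],4)) for r in models.pinpoint(n,'side')])
E
```

```text
t: 22.55
tool_pos: [0.602, 0.0026, 0.2229]
ee_rot: [0.999, -0.043, 0.001, 0.001]
ft_force: [-0.1, 0.4, 0.4]
gripper_width: 0.0555
 t 22.55 tcp [0.602  0.0026 0.2229] yawx -4.96 z [ 0.001 -0.002 -1.   ] j6 1.59 F [-0.1  0.4  0.4] w 0.0555
long_filter [(0.92, array([ 0.6555, -0.1779,  0.0936]))] [(0.77, array([ 0.6564, -0.1788,  0.091 ])), (0.31, array([ 0.6895, -0.0078,  0.1114]))]
long_filter_stub [(0.89, array([ 0.7372, -0.1853,  0.1318]))] [(0.6, array([ 0.7353, -0.1849,  0.1328]))]
short_filter [(0.71, array([ 0.6426, -0.0291,  0.0549]))] [(0.83, array([6.38e-01, 3.00e-04, 8.15e-02]))]
short_filter_stub [(0.68, array([ 0.6991, -0.0032,  0.1085])), (0.65, array([ 0.6325, -0.0523,  0.0827]))] [(0.82, array([ 0.6925, -0.0045,  0.1088])), (0.4, array([ 0.6414, -0.0252,  0.0561]))]
dropper [(0.89, array([ 0.5899, -0.3697, -0.0013]))] [(0.62, array([ 5.875e-01, -3.735e-01, -3.000e-04]))]
```

View pics/o17.png

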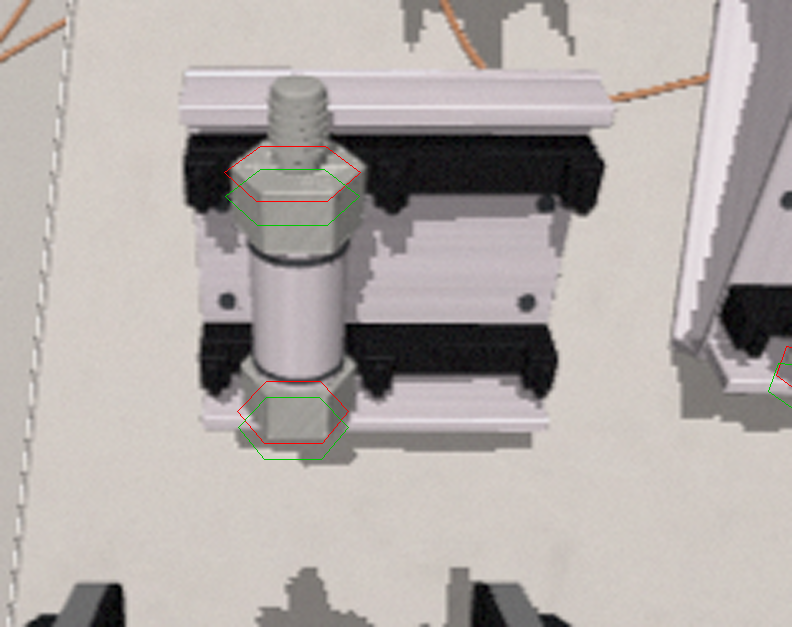

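View pics/sc17.png

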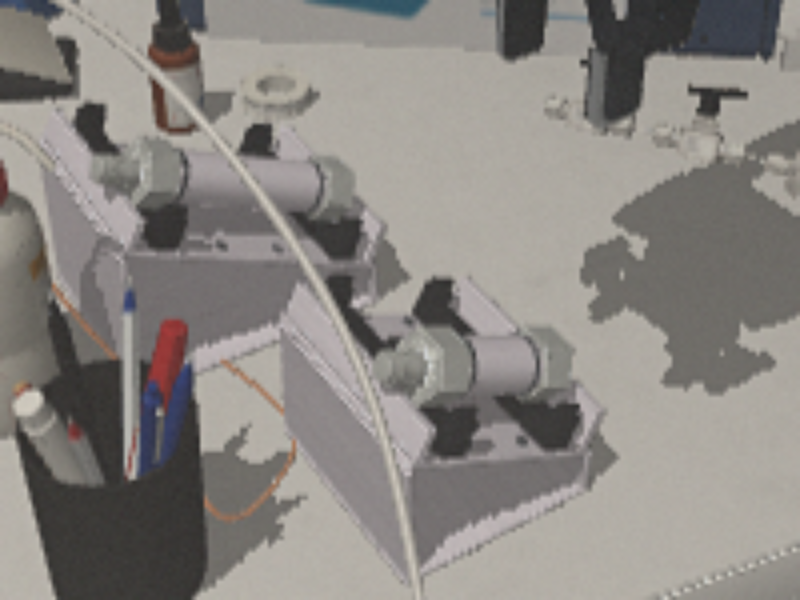

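View pics/s17.png

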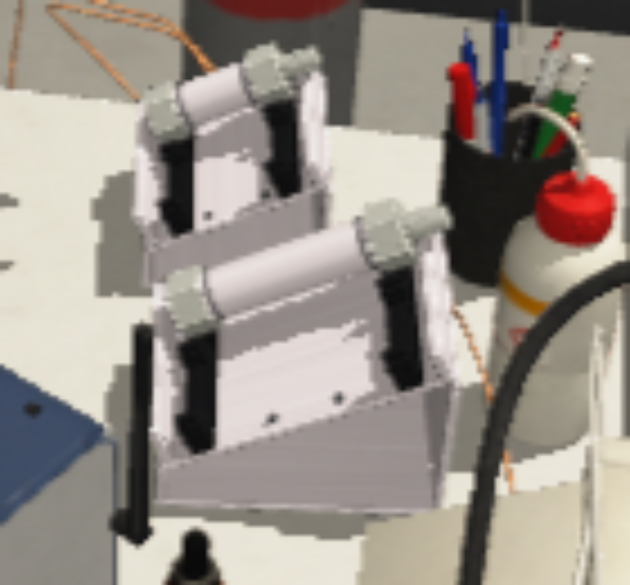

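```bash
python3 -c "
from station import bot
print(bot.job_done()); print(bot.sense()['t'])"
```

```text
the job is handed in; nothing more can be done
None
the job is handed in; nothing more can be done
```

Both filters are in the left pockets of their matching racks, each on both rails with its stub at the upper end. The job was handed in at about 23 s of the 51 s allowed.

The tool can't tilt, so I lowered each filter level until its upper collar met the rail. Pressing on then made it pivot in the grip until the lower collar seated too. The wrist force stayed at about 25 N or less in the readings taken. I released each filter only once seated, and the short one, checked before lifting away, had not moved.

**Final checks:**
- **Seating:** the last pictures show both collars of each filter between the teeth and on the rails. Slopes worked out from the located points are about 27° for the long filter and 25° for the short one, against the rack's 26°.
- **Position:** the long filter is within about 4–5 mm of its pocket middle, and the short one within about 3 mm in the side view.
- **Bystanders:** the dropper bottle was located within about 4 mm of its first position, which is the networks' accuracy, and the tape roll looks unmoved in the pictures. The gripper was clear of everything.

**Disagreements:**
- **Scene camera:** its network put the short filter's origin at the rack bed. I discarded that because the side view, the stub position and the pictures all contradict it.
- **Wrist view:** it showed the short filter's upper collar about 2 mm off the model outline. That is within calibration error, so I did not act on it.

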